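Press a round flask into a touch-run mixer and hold it down

ROBOT

A 6-joint arm with a two-finger parallel gripper is mounted at the origin on a cart in front of the work surface, level with it; the furniture and walls round the work are solid. World frame = base frame: x ahead of the robot, y to its left, z up, the work surface at z = 0. Lengths are in mm, angles in rad, forces in N, time in s.
With the tool pointing down it reaches from about 350 to 775 mm from the base axis. Payload 7.3 kg.
Tool frame: the origin (TCP) lies on the centre line of the jaws, within the pads' length; the fingertips stand 17 mm ahead of it and the grasp point (between the pads) lies 2 mm behind it; z points along the fingers, y is the line along which they close (so a half turn about z gives the same grasp; the last joint's range is limited). The gripper opens to 92 mm and grips with 3 to 60 N. Pads are 19 mm wide; open, the fingers measure 130 mm over their backs; the gripper's body (75 mm by 190 mm) begins 47 mm behind the grasp point.
Start: joints at [-1.308, 0.342, 1.524, -0, 1.275, -0.146], TCP at [208.716, -481.751, 211.141] pointing down, gripper open.
Joint ranges: [-2.53, 2.53], [-0.77, 2.02], [0.04, 2.7], [-1, 4.14], [0.28, 2.66], [-3.11, 3.11]. Speed limits (rad/s): [2.57, 2.57, 3.14, 3.14, 3.14, 3.14].

INTERFACE

Orientations are given as [roll, pitch, yaw] about the fixed x, y, z axes, in that order (R = Rz(yaw) Ry(pitch) Rx(roll)).
In Python, from cell import state, camera, camera_info, job_done, regions_of, spot_point gives the robot as it stands.
- The arm moves only by the tool servo_tool, never from a script. Its argument "deltas" is a list of rows, each a list of 5 numbers: the closure, from -1 (fully open) to 1 (shut), so that 0 is half open, then the shift along the tool's x, y, z in cm, then the turn about the tool's z in rad. In form: [[gripper, dx, dy, dz, roll], ...]. A call has exactly 5 rows; each row shifts and turns the commanded pose from where the row before left it, along the tool's axes as they then stand; what a row does not reach is not made up. A row lasts 1/8 s, in which the tool goes at most 62.5 mm and 10.7 degrees, less where a joint would pass 70% of its speed; a pose out of reach is approached as far as the arm can. A call is refused whole if a number of a shift passes 6.25 or a number of a turn 0.188, either way. A call with a gripper value outside its range is refused whole. The fingers move at their own pace and stop on an object; the grip force is fixed at half the most. Time passes only in rows, so rows that do not move let the fingers close, or fill a call up. It gives the time, the measured TCP pose, the force, the opening and the grip force at its end, in the units of the state.
- state(): the state, without advancing time (a new reading comes with each control period).
- camera(name): name is "scene" or "side" or "wrist"; returns (picture, depth): 420x560x3 uint8, red, green, blue; 420x560 float32, mm along the optical axis (not along the pixel's ray), 0 where there is no reading.
- camera_info(name): a dict with "fovy" (degrees; the focal length in pixels is half the picture's height over the tangent of half this angle, whatever the lens; pixels are square), "cx", "cy" (the principal point, pixels), "k1" (the pictures are not rectified: a ray, as slopes to the right and down, at radius r is drawn at 1 + k1 r^2 times it, then the intrinsics apply), "R" (3x3) and "t" (3): a world point X has camera coordinates R X + t. Camera axes: x right, y down, z forward; pixel columns grow to the right and rows downward; lengths in mm; the calibration is good to about 2 mm. A picture is of the moment at which its call begins: read the wrist's pose just before it. camera_info takes no time and is no camera call; for the wrist camera it gives the pose at the moment of the call.
- job_done(): hands the job in; it is judged then, once.
Trained networks look in the newest picture that a camera, given by its name, has taken for a name from the list of things; names that differ only in an ending like _2 or _b are one class to them, and where a whole thing is asked for, a point or a joint stands for the part that bears it (a point fixed in the world has none). Each returns a list of dicts, best first, with "score" (0 to 1); they miss things now and then, are a little off and sometimes report something else, mostly with a low value. They report only what shows in the picture. A call takes as long as a camera call.
- regions_of(camera, thing): "mask" (420x560 bool, what is visible of it).
- spot_point(camera, thing): "at" ([x, y, z] in mm, in the coordinates of the camera as it stood for that picture, good to about 4 mm: a listed point, or the origin of a listed thing).
The state is a dict: "time": time; "joints": joint angles; "joint_velocities": joint speeds; "joint_torque": joint torques, N m; "tool_pos": TCP position; "orientation": TCP orientation; "contact_force": force on the tool from outside, world axes, zero at the start; "moment": the same for the moment, N m; "grip_width": finger opening in mm; "finger_force": force on a finger pad.
Only numpy, scipy, OpenCV 4.12 (cv2) and the standard library are available. Lean on these libraries where they do the work, as an engineer would, in place of code of your own. Each camera call takes 0.05 s, during which the arm holds its last target. There are 200 camera calls.

TASK

Get the mixer ready and mix the flask: pull the red transit plug out of the mixer's ring head (spring catches hold it) and put it down on the free worktop, touching nothing else. Then lift the amber round flask off the cork ring, seat it upright in the black ring head and press it down, ring and all, close to the end of the ring's spring travel without forcing it; the mixer runs only while pressed, so finish still gripping the flask and holding it down, touching nothing of the mixer yourself. Leave the dropper bottle, the lens can and the timer where they are.

Things in the scene. Friction and masses are not known exactly. Their poses are not given: they have to be found in the camera images.
- mixer: White laboratory mixer, fixed to the worktop: housing 126 x 126 mm and 56 mm high, grey collar of radius 44 mm on top up to 58 mm; its dial is on the -x face. Origin: centre of the underside, z up. The black ring head stands over its centre, on the mixer's vertical axis.
- ring_mouth (a point): Centre of the top face of the black rubber ring head: outer diameter 68 mm, hole 40 mm wide and 22 mm deep, ring 24 mm high; the top face is 98 mm above the worktop when up. The point goes down with the ring. Two brass spring catches stick through the ring along the mixer's y axis, out to 43 mm from the axis; inside they reach into the hole 10 mm below the top face.
- cradle (a joint): Ring head's downward travel in m: 0 up (at rest), 0.014 fully down at its stop. Springy: it starts to yield at about 5 N of downward load and needs about 13 N at the stop (the flask's weight, about 2 N, counts towards this; alone it does not move it). It springs back up when let go.
- plug: Red plug, 60 g, round. Origin: centre of the stem's foot, z up its axis. Stem 24 mm wide, 32 mm bead at the foot (it stands on this); flange 58 mm wide, 22 to 28 mm above the origin, at first on the ring's top; grip knob 28 mm wide, 28 to 59 mm above the origin. Catches close over the bead: a straight pull of about 8 to 12 N over the first 10 mm frees it; 22 mm of lift clears the ring.
- cork_ring: Cork flask ring, fixed to the worktop, diameter 84 mm, height 26 mm, hole 40 mm. Origin: centre of the underside. Between it and the mixer the worktop is free from x = 0.36 to 0.47 m.
- flask: Closed amber round-bottomed glass flask with a blue stopper, about 200 g, standing upright in the cork ring. Origin: lowest point of the ball, z up along the neck. Ball 64 mm in diameter, neck 24 mm in diameter from 62 to 108 mm above the origin, rim 28 mm in diameter at 108 to 112 mm, stopper 25 mm in diameter up to 126 mm.
- flask_center (a point): Centre of the flask's ball, 32 mm above the flask's origin. Seated in the ring head it lies 25 mm above point ring_mouth.
- flask_neck (a point): Point on the neck's axis where the flask is best gripped, 88 mm above the flask's origin.
- drop_bottle: Amber dropper bottle with a black cap, diameter 38 mm, 91 mm high, bystander. Origin: centre of the underside.
- lens_can: Small black can, diameter 35 mm, 50 mm high, bystander. Origin: centre of the underside.
- timer: White wedge-shaped timer, 42 x 68 x 54 mm, bystander. Origin: centre of the underside.

How it is judged (in metres and radians):
On the way, in this order (a step that is already met when the one before it is completed fails the run):
1. the plug is out of the ring head, in the gripper (height (world z) of plug above 0.103 m and contact force between the fingers and plug above 0.5 N), for 0.1 s.
2. the plug lies on the worktop beside the mixer, let go and at rest (height (world z) of plug below 0.045 m and linear speed of plug below 0.03 m/s and horizontal distance between plug and mixer above 0.08 m and contact force between the fingers and plug below 0.1 N), for 0.2 s.
3. the flask is lifted off the cork ring in the gripper (height (world z) of flask above 0.045 m and contact force between the fingers and flask above 0.5 N and contact force between flask and cork_ring below 0.05 N), for 0.1 s.
At the end, for the whole second after the job is handed in: Gripped flask upright (0.2 rad) in the ring, centred to 5 mm, seated to 4 mm, holding the ring still at least 9 of 14 mm down with 5 N or more, robot not touching the mixer; plug let go, at rest on the worktop, touching nothing else (value of joint cradle above 0.009 m and horizontal distance between flask_center and ring_mouth below 0.005 m and z of flask_center in the frame of ring_mouth below 0.029 m and angle between flask's own z axis and vertical below 0.2 rad and contact force between flask and mixer above 5 N and contact force between the fingers and flask above 1 N and contact force between each of the fingers, the arm and mixer below 0.3 N and linear speed of flask below 0.02 m/s and height (world z) of plug between -0.02 and 0.045 m and linear speed of plug below 0.03 m/s and contact force between plug and mixer below 0.05 N and contact force between plug and cork_ring below 0.05 N and contact force between each of the fingers, the arm and plug below 0.1 N and contact force between plug and drop_bottle below 0.05 N and contact force between plug and lens_can below 0.05 N and contact force between plug and timer below 0.05 N and contact force between plug and flask below 0.05 N); the arm keeps its last pose, push and grip.
It fails at once if the flask is forced against the mixer with more than 60 N (contact force between flask and mixer above 60 N).
It fails at once if the flask is tipped by more than 0.7 rad (angle between flask's own z axis and vertical above 0.7 rad).
It fails at once if a bystander is moved by more than 25 mm (distance of any of drop_bottle, lens_can, timer from where it was at the start of the episode above 0.025 m).
It also fails if it takes over 58 s, if anything falls off the work surface, if the arm or the gripper's body presses on something with over 40 N, if the wrist force passes 120 N, or if a joint passes its speed limit or range.

## Working session

There is one attempt and no reset: what is moved stays moved. The work goes in short steps, Python scripts to look and compute and a tool call to move; the robot and the scene stay as the last step left them, time stands still between calls to the robot, and variables do not carry over. Pictures are saved under pics/ and viewed, at most 10 in all, crops included, and the job is handed in when it is done.

Besides the shell and the picture viewer there is one more tool, called after "Call:" in YAML: its name, and indented under it one key for each argument. servo_tool: Moves the arm, as the interface text tells. Its arguments: {"type":"object","properties":{"deltas":{"type":"array","items":{"type":"array","items":{"type":"number"}}}},"required":["deltas"]}

```bash
ls; mkdir -p pics; cat > h.py <<'E'
import numpy as np, cv2
from cell import *
def spot(cam,thing):
    i=camera_info(cam); R=np.array(i["R"]); t=np.array(i["t"])
    out=[]
    for d in spot_point(cam,thing)[:2]:
        out.append((round(d["score"],2),np.round(R.T@(np.array(d["at"])-t),1).tolist()))
    return out
def cloud(cam,depth,mask):
    i=camera_info(cam); R=np.array(i["R"]); t=np.array(i["t"])
    f=depth.shape[0]/2/np.tan(np.radians(i["fovy"])/2)
    m=mask&(depth>0); v,u=np.nonzero(m); z=depth[m]
    K=np.array([[f,0,i["cx"]],[0,f,i["cy"]],[0,0,1]])
    # r_d = r(1+k1 r^2)
    p=cv2.undistortPoints(np.c_[u,v].astype(float).reshape(-1,1,2),K,np.array([i["k1"],0,0,0.])).reshape(-1,2)
    return (np.c_[p*z[:,None],z]-t)@R
E
python3 - <<'E'
from h import *
s=state(); print(s)
for c in ("scene","side"):
    p,d=camera(c); cv2.imwrite(f"pics/{c}0.png",p[...,::-1])
    for n in ("mixer","ring_mouth","plug","cork_ring","flask","flask_center","drop_bottle","lens_can","timer"):
        print(c,n,spot(c,n))
E
```

```text
pics
{'time': 0.0, 'joints': array([-1.30801784e+00,  3.42697563e-01,  1.52500947e+00, -2.05232857e-05,
        1.27539051e+00, -1.46005649e-01]), 'joint_velocities': array([ 3.32516557e-05, -1.24936298e-03,  3.72510904e-04,  2.89274864e-04,
        1.14139294e-03, -1.15384908e-03]), 'joint_torque': array([-9.10841391e-04, -4.31241381e+01, -2.44216347e+01,  7.17427838e-02,
        5.60279202e-02, -1.11832051e-04]), 'tool_pos': array([ 208.58416662, -481.32195384,  210.46067217]), 'orientation': array([-3.14010093e+00, -1.99524709e-04,  4.08789974e-01]), 'contact_force': array([0.79375161, 0.91122175, 0.27855732]), 'moment': array([-0.01433218, -0.02117829,  0.02899013]), 'finger_force': 0.0, 'grip_width': 91.38379617157341}
scene mixer [(0.85, [524.1, -365.9, 6.5]), (0.52, [433.5, 33.3, 19.8])]
scene ring_mouth [(0.51, [522.1, -367.5, 93.3])]
scene plug [(0.59, [526.0, -363.8, 80.7])]
scene cork_ring [(0.57, [435.7, 34.6, 0.6])]
scene flask [(0.89, [433.9, 33.2, 15.4])]
scene flask_center [(0.75, [430.9, 36.4, 44.5])]
scene drop_bottle []
scene lens_can [(0.64, [403.4, 282.7, 2.4])]
scene timer [(0.52, [526.9, -364.8, 79.3]), (0.17, [438.1, 35.1, 17.2])]
side mixer [(0.72, [521.9, -364.8, 0.9])]
side ring_mouth [(0.77, [527.3, -366.7, 95.2]), (0.23, [435.0, 32.6, 102.6])]
side plug [(0.59, [521.7, -369.2, 71.4])]
side cork_ring [(0.95, [436.4, 30.0, 1.7])]
side flask [(0.7, [431.4, 36.5, 18.9]), (0.56, [522.9, -370.2, 96.2])]
side flask_center [(0.87, [430.1, 36.4, 48.5])]
side drop_bottle [(0.48, [646.9, -166.1, 0.0])]
side lens_can [(0.57, [406.5, 278.9, -2.2])]
side timer [(0.61, [458.5, -517.3, -2.9])]
```

View pics/scene0.png

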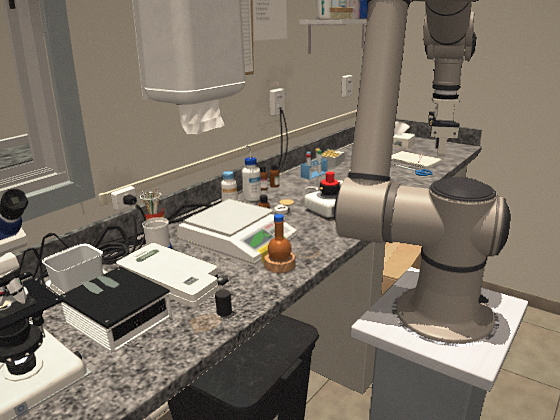

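View pics/side0.png

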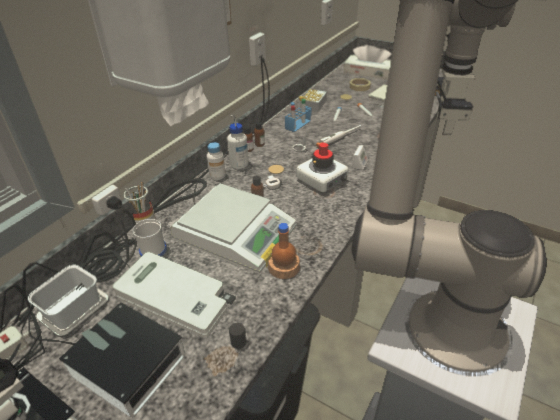

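```bash
python3 - <<'E'
from h import *
for c in ("scene","side"):
    p,d=camera(c)
    for n in ("plug","mixer","flask"):
        r=regions_of(c,n)
        if not r: print(c,n,"none"); continue
        X=cloud(c,d,r[0]["mask"])
        print(c,n,r[0]["score"],len(X),"max",np.percentile(X,98,axis=0).round(),"min",np.percentile(X,2,axis=0).round())
        zs=X[:,2]
        for lo,hi in {"plug":[(128,145),(95,106)],"mixer":[(50,60),(10,40)],"flask":[(85,115),(120,150)]}[n]:
            Y=X[(zs>lo)&(zs<hi)]
            if len(Y)>10: print("  ",lo,hi,len(Y),np.percentile(Y,3,axis=0).round(1),np.percentile(Y,97,axis=0).round(1))
        if n=="mixer":
            Y=X[(zs>53)&(zs<60)][:,:2].astype(np.float32); print(cv2.minAreaRect(Y))
E
```

```text
scene plug 0.47 162 max [ 546. -335.  136.] min [ 497. -386.   99.]
   128 145 31 [ 509.3 -373.2  128.9] [ 532.6 -350.2  135.8]
   95 106 68 [ 494.8 -383.4   99.7] [ 545.9 -334.6  105.9]
scene mixer none
scene flask 0.57 637 max [449.  65. 143.] min [402.  26.  32.]
   85 115 85 [419.7  33.5  85.7] [437.   47.4 114.5]
   120 150 108 [419.4  28.9 121.1] [440.   47.7 144. ]
side plug 0.69 203 max [ 547. -337.  136.] min [ 498. -382.   98.]
   128 145 38 [ 511.4 -373.7  129.6] [ 533.2 -351.4  137.8]
   95 106 102 [ 497.1 -384.6   97.7] [ 548.6 -337.3  105.4]
side mixer 0.84 1339 max [ 590. -292.   97.] min [ 451. -442.    0.]
   50 60 547 [ 461.  -406.1   50.6] [ 584.6 -299.4   59.4]
   10 40 338 [ 448.5 -384.3   12.9] [ 588.7 -291.8   39.6]
((524.2572631835938, -361.491943359375), (121.96319580078125, 116.04334259033203), 70.45890808105469)
side flask 0.74 688 max [456.  64. 143.] min [403.  12.  35.]
   85 115 89 [421.5  30.2  85.6] [439.8  46.2 114.6]
   120 150 120 [421.2  25.1 122.7] [443.6  46.4 144.2]
```

Scene: flask around (280,250) beside a balance, mixer with red plug around (325,190), free worktop between. I'm moving over the plug.

Call:
servo_tool:
  deltas:
    - [-1,4,0.2,0,0]
    - [-1,5,0.3,0,0]
    - [-1,5,0.3,0,0]
    - [-1,5,0.3,0,0]
    - [-1,5,0.3,0,0]

```text
time: 2.02
tool_pos: [436.0, -398.6, 211.2]
orientation: [3.141, 0.0, 0.409]
contact_force: [-0.2, -0.5, -0.6]
grip_width: 91.8
finger_force: 0.0
```

Call:
servo_tool:
  deltas:
    - [-1,4,0.2,0,0]
    - [-1,3,0.1,0,0]
    - [-1,2,0,0,0]
    - [-1,0,0,0,0]
    - [-1,0,0,0,0]

```text
time: 2.65
tool_pos: [517.4, -366.7, 211.1]
orientation: [-3.142, 0.001, 0.408]
contact_force: [0.8, -0.4, 0.8]
grip_width: 92.1
finger_force: 0.0
```

```bash
cat >> h.py <<'E'
def todelta(target,s=None):
    s=s or state(); from scipy.spatial.transform import Rotation as Ro
    return (Ro.from_euler("xyz",s["orientation"]).as_matrix().T@(np.array(target)-s["tool_pos"])/10).round(2)
def circ(X,lo,hi):
    Y=X[(X[:,2]>lo)&(X[:,2]<hi)]
    if len(Y)<20: return None
    (c,r)=cv2.minEnclosingCircle(Y[:,:2].astype(np.float32)); return len(Y),np.round(c,1),round(r,1),Y[:,2].mean().round(1)
E
python3 - <<'E'
from h import *
s=state(); print(s["time"],s["tool_pos"],s["orientation"],s["contact_force"])
p,d=camera("wrist"); cv2.imwrite("pics/w1.png",p[...,::-1])
for n in ("plug","mixer","ring_mouth"): print(n,spot("wrist",n))
r=regions_of("wrist","plug")
if r:
    X=cloud("wrist",d,r[0]["mask"]); print(r[0]["score"],len(X),X.min(0),X.max(0))
    print(circ(X,130,142),circ(X,99,108))
E
```

```text
2.65 [ 517.38411203 -366.71407241  211.09782055] [-3.14150078e+00  6.35151013e-04  4.08096771e-01] [ 0.75980032 -0.4454729   0.79340899]
plug [(0.75, [527.4, -367.9, 75.9])]
mixer [(0.62, [527.5, -364.7, -2.6])]
ring_mouth []
0.98 3012 [ 500.05225211 -394.51802147   99.33940485] [ 555.29839211 -338.72761316  137.37280364]
(948, array([ 526.6, -366.7]), 14.3, np.float64(134.9)) (1942, array([ 527. , -366.4]), 28.4, np.float64(104.3))
```

Call:
servo_tool:
  deltas:
    - [-1,0.83,0.36,2,0]
    - [-1,0,0,3,0]
    - [-1,0,0,2.5,0]
    - [-1,0,0,1.1,0]
    - [-1,0,0,0,0]

```text
time: 3.52
tool_pos: [527.1, -365.8, 123.9]
orientation: [-3.14, 0.001, 0.409]
contact_force: [-0.6, -0.5, -0.1]
grip_width: 91.7
finger_force: 0.0
```

Call:
servo_tool:
  deltas:
    - [1,0,0,0,0]
    - [1,0,0,0,0]
    - [1,0,0,0,0]
    - [1,0,0,0,0]
    - [1,0,0,0,0]

```text
time: 4.15
tool_pos: [527.3, -366.2, 125.3]
orientation: [3.141, -0.0, 0.409]
contact_force: [-0.4, 0.3, -0.1]
grip_width: 46.6
finger_force: 0.0
```

Call:
servo_tool:
  deltas:
    - [1,0,0,0,0]
    - [1,0,0,0,0]
    - [1,0,0,0,0]
    - [1,0,0,0,0]
    - [1,0,0,0,0]

```text
time: 4.78
tool_pos: [527.3, -366.2, 125.1]
orientation: [3.142, 0.0, 0.409]
contact_force: [-0.7, 0.3, -0.5]
grip_width: 0.8
finger_force: 0.0
```

Call:
servo_tool:
  deltas:
    - [1,0,0,-0.3,0]
    - [1,0,0,-0.5,0]
    - [1,0,0,-0.5,0]
    - [1,0,0,-0.7,0]
    - [1,0,0,-1,0]

```text
time: 5.4
tool_pos: [527.3, -366.1, 155.7]
orientation: [-3.141, 0.0, 0.409]
contact_force: [0.2, -0.4, -0.4]
grip_width: 0.3
finger_force: 0.0
```

Call:
servo_tool:
  deltas:
    - [1,0,0,-1.5,0]
    - [1,0,0,-1.5,0]
    - [1,0,0,-1,0]
    - [1,0,0,0,0]
    - [1,0,0,0,0]

```text
time: 6.02
tool_pos: [527.1, -366.0, 194.7]
orientation: [-3.141, 0.0, 0.409]
contact_force: [-0.4, 0.4, -0.0]
grip_width: 0.4
finger_force: 0.0
```

```bash
python3 - <<'E'
from h import *
s=state(); print(s["time"],s["tool_pos"],s["joints"],s["contact_force"])
p,d=camera("wrist"); cv2.imwrite("pics/w2.png",p[...,::-1])
for n in ("plug","ring_mouth"): print(n,spot("wrist",n))
camera("side"); print(spot("side","plug"))
E
```

```text
6.025 [ 527.10919211 -365.97372488  194.6520749 ] [-7.26192925e-01  5.72691109e-01  1.19538508e+00 -8.01166621e-05
  1.37438590e+00  4.35773021e-01] [-0.42265767  0.37644564 -0.00369597]
plug [(0.86, [525.2, -369.3, 75.1]), (0.72, [529.3, -364.2, -1.2])]
ring_mouth []
[(0.5, [520.0, -366.3, 75.2])]
```

View pics/w2.png

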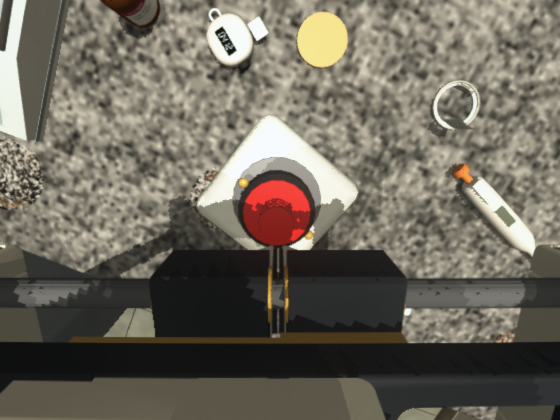

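```bash
python3 - <<'E'
from h import *
print({k:np.round(v,3) for k,v in camera_info("wrist").items()})
for c in("scene","side"): print(np.array(camera_info(c)["t"]).round(), np.round(-np.array(camera_info(c)["R"]).T@camera_info(c)["t"]))
p,d=camera("side")
r=regions_of("side","plug"); X=cloud("side",d,r[0]["mask"]); print(len(X),circ(X,125,142),circ(X,98,108),X.min(0),X.max(0))
E
```

```text
{'fovy': np.float64(66.257), 'cx': np.float64(277.673), 'cy': np.float64(214.348), 'k1': np.float64(-0.018), 'R': array([[ 0.397, -0.918, -0.001],
       [-0.886, -0.383,  0.262],
       [-0.241, -0.104, -0.965]]), 't': array([-547.109,  297.481,  462.852])}
[ 369.  220. 1024.] [-234.  900.  608.]
[404. 264. 963.] [ 31. 697. 822.]
211 (47, array([ 522.8, -359. ]), 13.8, np.float64(132.8)) (110, array([ 523.5, -363.9]), 29.4, np.float64(103.2)) [ 495.93522972 -553.58152812   -1.51921528] [ 592.66786228 -336.61278431  137.8057501 ]
```

```bash
python3 - <<'E'
from h import *
s=state(); print(s["tool_pos"])
p,d=camera("wrist")
full=np.ones(d.shape,bool)
from scipy.spatial.transform import Rotation as Ro
T=Ro.from_euler("xyz",s["orientation"]).as_matrix()
m=np.zeros(d.shape,bool); m[200:420]=True
X=(cloud("wrist",d,m)-s["tool_pos"])@T
for lo in range(-60,40,6):
    Y=X[(X[:,2]>lo)&(X[:,2]<=lo+6)&(abs(X[:,1])<30)]
    if len(Y): print(lo,len(Y),np.percentile(Y,[2,98],axis=0).round().tolist())
for c in ("side","scene"):
    p,d=camera(c); X=(cloud(c,d,d>0)-s["tool_pos"])@T
    Y=X[(abs(X[:,0])<60)&(abs(X[:,1])<60)&(X[:,2]>-60)&(X[:,2]<40)]
    for lo in range(-60,40,10):
        Z=Y[(Y[:,2]>lo)&(Y[:,2]<=lo+10)]
        if len(Z): print(c,lo,len(Z),np.percentile(Z,[2,98],axis=0).round().tolist())
cv2.imwrite("pics/s3.png",cv2.resize(p[120:220,290:390,::-1],(600,600)))
E
```

```text
[ 527.24651954 -366.1411122   194.86132735]
-60 10 [[-10.0, 2.0, -55.0], [-7.0, 2.0, -54.0]]
-54 59 [[-9.0, -0.0, -54.0], [9.0, 4.0, -48.0]]
-48 74 [[8.0, -1.0, -48.0], [10.0, 4.0, -42.0]]
-42 98 [[8.0, -2.0, -42.0], [11.0, 5.0, -36.0]]
-36 86 [[9.0, -2.0, -36.0], [11.0, 6.0, -30.0]]
-30 84 [[9.0, -2.0, -30.0], [11.0, 6.0, -24.0]]
-24 113 [[9.0, -6.0, -24.0], [11.0, 10.0, -18.0]]
-18 42 [[9.0, -3.0, -18.0], [11.0, 8.0, -15.0]]
side -50 17 [[-12.0, -22.0, -47.0], [9.0, -11.0, -40.0]]
side -40 22 [[-12.0, -21.0, -39.0], [9.0, -11.0, -30.0]]
side -30 13 [[-12.0, -18.0, -30.0], [8.0, -8.0, -21.0]]
side -20 7 [[-12.0, -9.0, -20.0], [8.0, -4.0, -17.0]]
scene -60 22 [[-9.0, -25.0, -60.0], [10.0, -12.0, -50.0]]
scene -50 20 [[-10.0, -25.0, -49.0], [10.0, -16.0, -41.0]]
scene -40 25 [[-10.0, -23.0, -40.0], [10.0, 7.0, -30.0]]
scene -30 20 [[-10.0, -18.0, -29.0], [11.0, 6.0, -20.0]]
scene -20 7 [[-10.0, -9.0, -19.0], [7.0, 2.0, -16.0]]
```

View pics/s3.png

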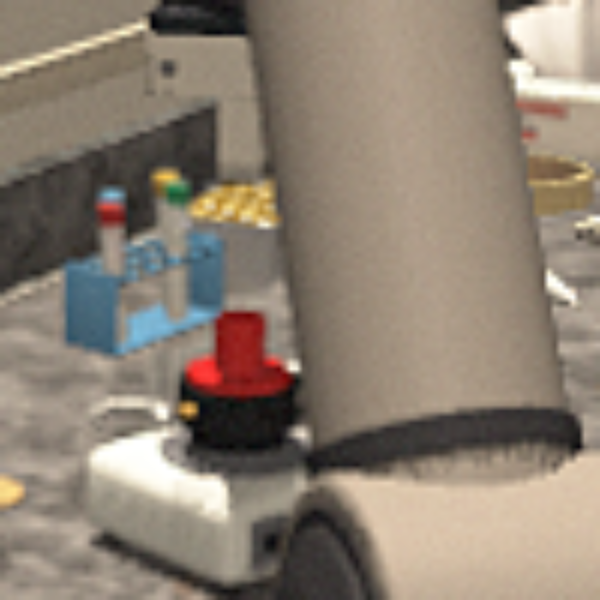

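```bash
python3 - <<'E'
from h import *
from scipy.spatial.transform import Rotation as Ro
s=state(); T=Ro.from_euler("xyz",s["orientation"]).as_matrix()
p,d=camera("wrist")
m=np.zeros(d.shape,bool); m[230:420,60:500]=True
X=(cloud("wrist",d,m)-s["tool_pos"])@T
X=X[X[:,2]<0]
for lo in range(-160,0,10):
    Y=X[(X[:,2]>lo)&(X[:,2]<=lo+10)]
    if len(Y): print(lo,len(Y),np.percentile(Y,[2,98],axis=0).round().tolist())
E
```

```text
-140 4900 [[24.0, -33.0, -133.0], [27.0, 18.0, -130.0]]
-130 19077 [[18.0, -37.0, -130.0], [26.0, 43.0, -120.0]]
-120 8484 [[24.0, -42.0, -120.0], [26.0, 46.0, -114.0]]
-110 17851 [[21.0, -34.0, -109.0], [36.0, 31.0, -101.0]]
-100 9169 [[24.0, -54.0, -100.0], [36.0, 59.0, -91.0]]
-90 1005 [[-29.0, -27.0, -90.0], [36.0, 81.0, -82.0]]
-80 18 [[2.0, -1.0, -80.0], [6.0, 4.0, -78.0]]
-70 270 [[-10.0, -1.0, -65.0], [1.0, 4.0, -61.0]]
-60 46 [[-10.0, -0.0, -55.0], [10.0, 4.0, -50.0]]
-50 124 [[8.0, -1.0, -49.0], [11.0, 5.0, -40.0]]
-40 151 [[9.0, -2.0, -40.0], [11.0, 6.0, -30.0]]
-30 161 [[9.0, -6.0, -30.0], [11.0, 10.0, -20.0]]
-20 79 [[9.0, -5.0, -20.0], [11.0, 8.0, -16.0]]
```

All three cameras show the fingertips and gripper body about 33 mm higher than the reported TCP implies, so the fingers closed above the knob and the plug is still in place. I'll correct all heights by −33 mm.

Call:
servo_tool:
  deltas:
    - [-1,0,0,0.8,0]
    - [-1,0,0,0.8,0]
    - [-1,0,0,0.5,0]
    - [-1,0,0,0,0]
    - [-1,0,0,0,0]

```text
time: 7.2
tool_pos: [527.4, -366.3, 174.3]
orientation: [3.141, -0.0, 0.409]
contact_force: [-0.4, -0.2, -0.0]
grip_width: 46.1
finger_force: 0.0
```

Call:
servo_tool:
  deltas:
    - [-1,0,0,0,0]
    - [-1,0,0,0,0]
    - [-1,0,0,0,0]
    - [-1,0,0,0,0]
    - [-1,0,0,0,0]

```text
time: 7.82
tool_pos: [527.3, -366.2, 174.1]
orientation: [3.142, 0.0, 0.409]
contact_force: [0.3, -0.2, -0.0]
grip_width: 90.9
finger_force: 0.0
```

Call:
servo_tool:
  deltas:
    - [-1,0,0,2,0]
    - [-1,0,0,2,0]
    - [-1,0,0,2,0]
    - [-1,0,0,1.5,0]
    - [-1,0,0,0.5,0]

```text
time: 8.45
tool_pos: [527.0, -365.9, 93.2]
orientation: [-3.14, 0.001, 0.409]
contact_force: [0.5, -0.3, 0.1]
grip_width: 91.9
finger_force: 0.0
```

Call:
servo_tool:
  deltas:
    - [-1,0,0,0.2,0]
    - [1,0,0,0,0]
    - [1,0,0,0,0]
    - [1,0,0,0,0]
    - [1,0,0,0,0]

```text
time: 9.07
tool_pos: [527.4, -366.2, 92.3]
orientation: [3.141, -0.0, 0.409]
contact_force: [0.7, -0.1, -0.4]
grip_width: 56.5
finger_force: 0.0
```

Call:
servo_tool:
  deltas:
    - [1,0,0,0,0]
    - [1,0,0,0,0]
    - [1,0,0,0,0]
    - [1,0,0,0,0]
    - [1,0,0,0,0]

```text
time: 9.7
tool_pos: [527.3, -366.1, 92.2]
orientation: [-3.141, -0.0, 0.409]
contact_force: [-0.9, 0.0, 0.5]
grip_width: 27.4
finger_force: 30.0
```

Call:
servo_tool:
  deltas:
    - [1,0,0,-0.3,0]
    - [1,0,0,-0.3,0]
    - [1,0,0,-0.4,0]
    - [1,0,0,-0.5,0]
    - [1,0,0,-0.7,0]

```text
time: 10.32
tool_pos: [527.6, -366.7, 115.3]
orientation: [3.14, -0.0, 0.409]
contact_force: [-0.6, -0.8, -0.7]
grip_width: 27.4
finger_force: 30.0
```

Call:
servo_tool:
  deltas:
    - [1,0,0,-1.2,0]
    - [1,0,0,-1.2,0]
    - [1,0,0,-1.2,0]
    - [1,0,0,0,0]
    - [1,0,0,0,0]

```text
time: 10.95
tool_pos: [527.1, -366.0, 149.9]
orientation: [-3.141, 0.0, 0.409]
contact_force: [-0.2, 0.2, -0.9]
grip_width: 27.2
finger_force: 30.0
```

```bash
python3 - <<'E'
from h import *
s=state(); print(s["tool_pos"],s["contact_force"],s["grip_width"])
p,d=camera("scene"); cv2.imwrite("pics/s4.png",p[...,::-1]); print(spot("scene","plug"))
# free-worktop map from start picture height
p,d=camera("side"); X=cloud("side",d,d>0)
print(spot("side","plug"))
for y in range(-300,40,20):
    row=[]
    for x in range(340,540,20):
        Y=X[(abs(X[:,0]-x)<10)&(abs(X[:,1]-y)<10)]
        row.append(int(Y[:,2].max()) if len(Y) else -99)
    print(y,row)
E
```

```text
[ 527.14003989 -366.03558754  149.85153959] [-0.15957769  0.20155973 -0.86648006] 27.1524189415085
[(0.68, [522.9, -365.9, 134.4])]
[(0.55, [521.0, -370.9, 129.9])]
-300 [-810, 1, 3, 3, 2, 4, 274, 274, 276, 487]
-280 [2, 3, 3, 2, 2, 2, 275, 275, 501, 508]
-260 [2, 1, 4, 1, 3, 2, 2, 3, 499, 272]
-240 [2, 2, 3, 2, 2, 2, 503, 501, 2, 2]
-220 [3, 2, 2, 2, 2, 489, 503, 3, 2, 2]
-200 [3, 2, 2, 3, 1, 2, 2, 3, 3, 1]
-180 [1, 3, 1, 1, 2, 3, 2, 3, 2, 1]
-160 [1, 2, 3, 1, 2, 3, 2, 2, 1, 2]
-140 [2, 2, 2, 2, 2, 2, 2, 3, 1, -99]
-120 [2, 2, 1, 1, 2, 3, 2, 2, -99, 50]
-100 [2, 2, 3, 4, 4, 1, 2, 45, 52, 59]
-80 [3, 1, 2, 2, 2, 3, 1, 46, 53, 63]
-60 [3, 2, 2, 2, 2, 2, 2, 39, 56, 61]
-40 [3, 2, 2, 600, 2, 2, -99, -99, 55, 63]
-20 [1, 2, 601, 636, 3, -99, -99, 46, 55, 62]
0 [591, 636, 643, 637, 67, -99, -99, 46, 56, 61]
20 [650, 647, 3, 68, 143, 142, 71, 46, 55, 62]
```

Call:
servo_tool:
  deltas:
    - [1,-0.3,-2.5,0,0]
    - [1,-0.5,-4,0,0]
    - [1,-0.5,-4,0,0]
    - [1,-0.5,-4,0,0]
    - [1,-0.5,-3,0,0]

```text
time: 11.78
tool_pos: [435.7, -213.3, 150.0]
orientation: [-3.141, 0.0, 0.409]
contact_force: [0.7, -0.8, -0.6]
grip_width: 27.1
finger_force: 30.0
```

Call:
servo_tool:
  deltas:
    - [1,-0.5,-2,2,0]
    - [1,0,-0.9,3,0]
    - [1,0,0,3.5,0]
    - [1,0,0,2.5,0]
    - [1,0,0,1.2,0]

```text
time: 12.4
tool_pos: [420.0, -189.8, 27.0]
orientation: [-3.14, 0.001, 0.409]
contact_force: [0.9, 0.3, -0.3]
grip_width: 27.1
finger_force: 30.0
```

Call:
servo_tool:
  deltas:
    - [1,0,0,0.6,0]
    - [1,0,0,0.2,0]
    - [1,0,0,0.2,0]
    - [1,0,0,0,0]
    - [1,0,0,0,0]

```text
time: 13.02
tool_pos: [420.7, -190.3, 18.4]
orientation: [3.141, -0.0, 0.409]
contact_force: [1.1, 0.8, -1.1]
grip_width: 27.7
finger_force: 30.0
```

Call:
servo_tool:
  deltas:
    - [1,0,0,0.1,0]
    - [1,0,0,0.1,0]
    - [1,0,0,0,0]
    - [1,0,0,0,0]
    - [1,0,0,0,0]

```text
time: 13.65
tool_pos: [420.5, -190.1, 16.1]
orientation: [3.142, 0.0, 0.409]
contact_force: [0.2, -0.1, -1.1]
grip_width: 27.3
finger_force: 30.0
```

Call:
servo_tool:
  deltas:
    - [1,0,0,0.1,0]
    - [1,0,0,0.05,0]
    - [1,0,0,0.05,0]
    - [1,0,0,0,0]
    - [1,0,0,0,0]

```text
time: 14.28
tool_pos: [420.7, -190.2, 15.9]
orientation: [3.14, -0.001, 0.409]
contact_force: [-5.4, 3.7, 21.9]
grip_width: 27.2
finger_force: 30.0
```

Call:
servo_tool:
  deltas:
    - [1,0,0,-0.15,0]
    - [1,0,0,0,0]
    - [-1,0,0,0,0]
    - [-1,0,0,0,0]
    - [-1,0,0,0,0]

```text
time: 14.9
tool_pos: [420.4, -190.1, 15.4]
orientation: [-3.141, 0.0, 0.409]
contact_force: [0.8, 0.3, 0.0]
grip_width: 53.0
finger_force: 0.0
```

Call:
servo_tool:
  deltas:
    - [-1,0,0,0,0]
    - [-1,0,0,0,0]
    - [-1,0,0,0,0]
    - [-1,0,0,0,0]
    - [-1,0,0,0,0]

```text
time: 15.52
tool_pos: [420.6, -190.2, 15.6]
orientation: [3.141, -0.0, 0.409]
contact_force: [-0.9, 0.2, -0.0]
grip_width: 91.8
finger_force: 0.0
```

Call:
servo_tool:
  deltas:
    - [-1,0,0,-1.5,0]
    - [-1,0,0,-3,0]
    - [-1,0,0,-4,0]
    - [-1,0,0,-5,0]
    - [-1,0,0,-4,0]

```text
time: 16.15
tool_pos: [420.6, -190.2, 192.6]
orientation: [3.14, -0.001, 0.409]
contact_force: [1.0, -0.8, -0.2]
grip_width: 91.5
finger_force: 0.0
```

```bash
python3 - <<'E'
from h import *
s=state(); print(s["tool_pos"],s["contact_force"],s["grip_width"])
p,d=camera("wrist"); cv2.imwrite("pics/w5.png",p[...,::-1]); print(spot("wrist","plug"),spot("wrist","flask"))
r=regions_of("wrist","plug"); X=cloud("wrist",d,r[0]["mask"]); print(circ(X,54,64),circ(X,20,32))
print(todelta([432,-20,190]))
E
```

```text
[ 420.63674132 -190.17329523  192.62131252] [ 0.95151813 -0.75505925 -0.16600219] 91.51983397945695
[(0.69, [425.5, -195.2, 4.6])] [(0.66, [439.0, 29.8, 16.6]), (0.36, [438.7, 29.0, 103.3])]
(599, array([ 420.6, -192.4]), 14.1, np.float64(57.1)) (1467, array([ 420.2, -192.3]), 28.9, np.float64(26.2))
[  7.81 -15.16   0.08]
```

Call:
servo_tool:
  deltas:
    - [-1,1,-2,0,0]
    - [-1,2,-4,0,0]
    - [-1,2.5,-5,0,0]
    - [-1,2.5,-5,0,0]
    - [-1,1.5,-3,0,0]

```text
time: 16.98
tool_pos: [430.9, 24.3, 189.0]
orientation: [-3.14, 0.003, 0.41]
contact_force: [0.0, -0.7, -0.5]
grip_width: 91.8
finger_force: 0.0
```

Call:
servo_tool:
  deltas:
    - [-1,0.5,-1.1,0,0]
    - [-1,0,0,0,0]
    - [-1,0,0,0,0]
    - [-1,0,0,0,0]
    - [-1,0,0,0,0]

```text
time: 17.6
tool_pos: [432.5, 33.4, 190.6]
orientation: [3.141, 0.0, 0.408]
contact_force: [0.5, -0.1, -0.0]
grip_width: 91.6
finger_force: 0.0
```

```bash
python3 - <<'E'
from h import *
s=state(); print(s["tool_pos"],s["contact_force"],s["joints"])
p,d=camera("wrist"); cv2.imwrite("pics/w6.png",p[...,::-1]); print([spot("wrist",n) for n in ("flask","flask_center","flask_neck","cork_ring")])
r=regions_of("wrist","flask"); X=cloud("wrist",d,r[0]["mask"]); print(r[0]["score"],circ(X,141,150),circ(X,124,135),circ(X,40,80),X.max(0))
r=regions_of("wrist","cork_ring"); X=cloud("wrist",d,r[0]["mask"]); print(r[0]["score"],circ(X,22,30))
E
```

```text
[432.46257116  33.37561578 190.58571816] [ 0.50128782 -0.14526018 -0.00574293] [-9.99182720e-02  1.95052737e-01  1.78962002e+00 -1.69566794e-04
  1.15687166e+00  1.06343851e+00]
[[(0.77, [435.3, 29.3, 17.7])], [(0.6, [432.1, 32.4, 46.3]), (0.18, [435.7, 32.4, 16.4])], [(0.59, [438.4, 31.9, 101.6])], []]
0.7 (850, array([435.1,  32.4]), 12.3, np.float64(143.1)) (199, array([435.3,  32.6]), 13.8, np.float64(129.5)) (2150, array([435.9,  32.5]), 31.7, np.float64(68.7)) [466.6016294   65.34440677 145.17238199]
0.62 (708, array([436.6,  32.6]), 39.6, np.float64(26.0))
```

Call:
servo_tool:
  deltas:
    - [-1,0.22,0.19,1.8,0]
    - [-1,0,0,3,0]
    - [-1,0,0,3,0]
    - [-1,0,0,2.5,0]
    - [-1,0,0,1.4,0]

```text
time: 18.58
tool_pos: [434.6, 33.3, 72.4]
orientation: [-3.141, 0.001, 0.409]
contact_force: [0.0, 0.0, 0.2]
grip_width: 91.8
finger_force: 0.0
```

Call:
servo_tool:
  deltas:
    - [-1,0,0,0,0]
    - [1,0,0,0,0]
    - [1,0,0,0,0]
    - [1,0,0,0,0]
    - [1,0,0,0,0]

```text
time: 19.2
tool_pos: [435.3, 33.2, 73.9]
orientation: [3.141, -0.0, 0.409]
contact_force: [-0.4, -0.4, 0.0]
grip_width: 56.9
finger_force: 0.0
```

Call:
servo_tool:
  deltas:
    - [1,0,0,0,0]
    - [1,0,0,0,0]
    - [1,0,0,0,0]
    - [1,0,0,0,0]
    - [1,0,0,0,0]

```text
time: 19.82
tool_pos: [435.2, 33.2, 73.6]
orientation: [3.142, 0.0, 0.409]
contact_force: [0.8, 0.8, -1.2]
grip_width: 26.6
finger_force: 30.0
```

Call:
servo_tool:
  deltas:
    - [1,0,0,0,0]
    - [1,0,0,-0.5,0]
    - [1,0,0,-1,0]
    - [1,0,0,-1.5,0]
    - [1,0,0,-2,0]

```text
time: 20.45
tool_pos: [434.9, 33.2, 124.4]
orientation: [-3.141, 0.001, 0.409]
contact_force: [0.1, 0.8, -2.2]
grip_width: 26.6
finger_force: 30.0
```

Call:
servo_tool:
  deltas:
    - [1,0,0,-2.5,0]
    - [1,0,0,-2.5,0]
    - [1,0,0,-2,0]
    - [1,0,0,0,0]
    - [1,0,0,0,0]

```text
time: 21.08
tool_pos: [434.7, 33.2, 193.1]
orientation: [-3.141, 0.001, 0.409]
contact_force: [0.6, -0.4, -2.1]
grip_width: 26.4
finger_force: 30.0
```

```bash
python3 - <<'E'
from h import *
s=state(); print(s["tool_pos"],s["contact_force"],s["grip_width"])
for c in ("scene","side"):
    p,d=camera(c); print([spot(c,n) for n in ("flask","flask_center")])
    r=regions_of(c,"flask"); X=cloud(c,d,r[0]["mask"]); print(X.max(0).round(),X.min(0).round())
cv2.imwrite("pics/s7.png",cv2.resize(p[120:300,200:400,::-1],(600,540)))
print(todelta([526.8,-366.4,s["tool_pos"][2]]))
E
```

```text
[434.65968988  33.23282135 193.07392873] [ 0.59342175 -0.35936538 -2.14299382] 26.381632029594286
[[(0.84, [431.3, 33.1, 137.4])], [(0.58, [430.3, 35.4, 167.5])]]
[778.  67. 250.] [ 398. -415.   -2.]
[[(0.66, [433.2, 35.1, 137.4]), (0.35, [522.8, -366.6, 3.5])], [(0.79, [431.7, 36.8, 165.1])]]
[543.  67. 221.] [ 401. -196.   -6.]
[-7.470e+00  4.031e+01  2.000e-02]
```

View pics/s7.png

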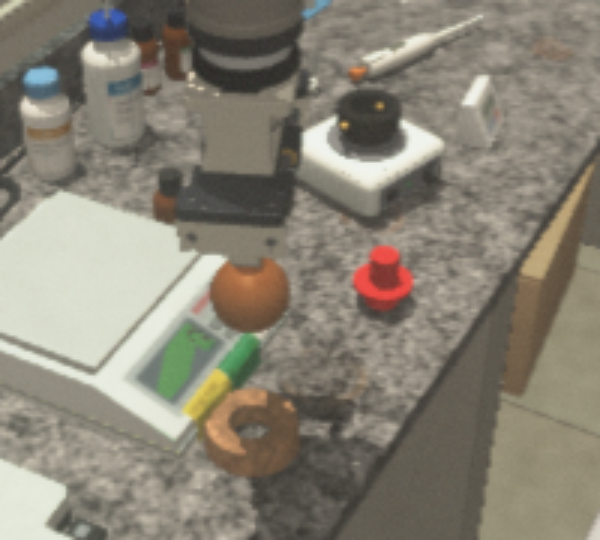

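The flask hangs upright in the gripper; the plug stands free on the worktop (385,280) and the ring head is empty (370,120). Carrying it over the mixer.

Call:
servo_tool:
  deltas:
    - [1,-0.3,1.5,0,0]
    - [1,-0.6,3,0,0]
    - [1,-0.8,4.5,0,0]
    - [1,-0.9,5,0,0]
    - [1,-0.9,5,0,0]

```text
time: 22.1
tool_pos: [478.7, -157.7, 193.6]
orientation: [3.141, -0.0, 0.409]
contact_force: [1.2, -1.0, -2.7]
grip_width: 26.2
finger_force: 30.0
```

Call:
servo_tool:
  deltas:
    - [1,-0.9,5,0,0]
    - [1,-0.9,5,0,0]
    - [1,-0.9,4.5,0,0]
    - [1,-0.7,3.5,0,0]
    - [1,-0.4,2,0,0]

```text
time: 22.72
tool_pos: [522.5, -356.9, 192.8]
orientation: [-3.142, 0.001, 0.407]
contact_force: [0.7, -0.2, -2.4]
grip_width: 26.2
finger_force: 30.0
```

Call:
servo_tool:
  deltas:
    - [1,-0.2,1.3,0,0]
    - [1,0,0,0,0]
    - [1,0,0,0,0]
    - [1,0,0,0,0]
    - [1,0,0,0,0]

```text
time: 23.35
tool_pos: [526.7, -365.8, 193.9]
orientation: [3.141, -0.0, 0.41]
contact_force: [0.5, -0.3, -2.0]
grip_width: 26.1
finger_force: 30.0
```

```bash
python3 - <<'E'
from h import *
s=state(); print(s["time"],s["tool_pos"],s["orientation"],s["contact_force"])
for c in ("wrist","side","scene"):
    p,d=camera(c); cv2.imwrite(f"pics/{c}8.png",p[...,::-1]); print(c,[spot(c,n) for n in ("ring_mouth","flask_center","mixer")])
    i=regions_of(c,"flask")
    if i:
        X=cloud(c,d,i[0]["mask"]); X=X[(X[:,2]>140)&(X[:,2]<205)&(abs(X[:,0]-527)<60)&(abs(X[:,1]+366)<60)]
        f=lambda q:np.linalg.norm(X-q,axis=1)-32
        from scipy.optimize import least_squares
        print(c,"ball",len(X),least_squares(f,[527,-366,170],loss="soft_l1").x.round(1))
    X=cloud(c,d,d>0); X=X[(abs(X[:,0]-527)<45)&(abs(X[:,1]+366)<45)]
    print(c,"ringtop",circ(X,94,101))
E
```

```text
23.35 [ 526.69567191 -365.82891404  193.93591439] [ 3.14126143e+00 -1.29968026e-04  4.09617772e-01] [ 0.47436326 -0.33299083 -1.95324719]
wrist [[], [(0.9, [524.8, -367.2, 165.6])], [(0.59, [528.1, -361.8, 2.6]), (0.28, [422.6, -195.5, -0.9])]]
wrist ball 4566 [ 526.1 -368.2  169.2]
wrist ringtop (1206, array([ 531.1, -364.8]), 33.1, np.float64(97.6))
side [[(0.53, [526.1, -367.8, 95.8]), (0.47, [436.2, 35.1, 0.6])], [(0.82, [521.1, -363.6, 166.2])], []]
side ball 315 [ 525.2 -367.4  169.1]
side ringtop (150, array([ 524.8, -363.7]), 35.0, np.float64(97.4))
scene [[(0.66, [522.7, -369.3, 95.7])], [(0.64, [520.7, -366.1, 168.2])], [(0.8, [522.9, -364.3, 2.1])]]
scene ball 239 [ 523.4 -366.9  169.4]
scene ringtop (98, array([ 520. , -363.3]), 35.7, np.float64(97.3))
```

Call:
servo_tool:
  deltas:
    - [1,0.07,0.03,1,0]
    - [1,0,0,1.2,0]
    - [1,0,0,1,0]
    - [1,0,0,0.6,0]
    - [1,0,0,0.3,0]

```text
time: 24.72
tool_pos: [527.2, -366.3, 152.1]
orientation: [-3.141, 0.0, 0.409]
contact_force: [-0.1, -0.1, -2.3]
grip_width: 25.9
finger_force: 30.0
```

Call:
servo_tool:
  deltas:
    - [1,0,0,0.2,0]
    - [1,0,0,0.2,0]
    - [1,0,0,0.1,0]
    - [1,0,0,0,0]
    - [1,0,0,0,0]

```text
time: 25.35
tool_pos: [527.6, -366.6, 148.3]
orientation: [3.14, -0.0, 0.409]
contact_force: [-0.5, 0.3, 2.7]
grip_width: 25.9
finger_force: 30.0
```

Call:
servo_tool:
  deltas:
    - [1,0,0,0.2,0]
    - [1,0,0,0.2,0]
    - [1,0,0,0.2,0]
    - [1,0,0,0.2,0]
    - [1,0,0,0,0]

```text
time: 25.98
tool_pos: [527.5, -366.5, 140.2]
orientation: [3.141, -0.0, 0.409]
contact_force: [-2.2, 0.9, 7.5]
grip_width: 26.2
finger_force: 30.0
```

Call:
servo_tool:
  deltas:
    - [1,0,0,0.1,0]
    - [1,0,0,0.1,0]
    - [1,0,0,0,0]
    - [1,0,0,0,0]
    - [1,0,0,0,0]

```text
time: 26.6
tool_pos: [527.7, -366.6, 138.6]
orientation: [3.14, -0.001, 0.409]
contact_force: [-0.7, 1.7, 8.8]
grip_width: 26.7
finger_force: 30.0
```

```bash
cat > chk.py <<'E'
from h import *
from scipy.optimize import least_squares
s=state(); print(s["time"],s["tool_pos"],s["contact_force"],s["moment"])
for c in ("wrist","side","scene"):
    p,d=camera(c); cv2.imwrite(f"pics/{c}_{s['time']:.0f}.png",p[...,::-1]); 
    i=regions_of(c,"flask")
    if i:
        X=cloud(c,d,i[0]["mask"]); X=X[(X[:,2]>95)&(X[:,2]<145)&(abs(X[:,0]-527)<40)&(abs(X[:,1]+366)<40)]
        print(c,"ball",len(X),least_squares(lambda q:np.linalg.norm(X-q,axis=1)-32,[527,-366,115],loss="soft_l1").x.round(1))
    X=cloud(c,d,d>0); R=np.hypot(X[:,0]-526,X[:,1]+366); Y=X[(R<36)&(R>31)&(X[:,2]>75)&(X[:,2]<105)]
    if len(Y): print(c,"ring top z",np.percentile(Y[:,2],[50,80,95]).round(1),len(Y))
    print(spot(c,"ring_mouth"))
E
python3 chk.py
```

```text
26.6 [ 527.656216   -366.61084067  138.61084568] [-0.65897342  1.69442845  8.83241692] [ 0.19682073  0.18025472 -0.00387357]
wrist ball 4370 [ 527.1 -368.5  114.1]
wrist ring top z [87.3 88.4 88.9] 614
[]
side ball 284 [ 525.9 -367.6  113.4]
side ring top z [84.  87.2 89.9] 73
[(0.5, [524.9, -369.5, 87.3])]
scene ball 261 [ 525.  -366.5  114.3]
scene ring top z [ 85.8  89.2 102.9] 57
[(0.61, [523.0, -369.2, 86.3])]
```

Call:
servo_tool:
  deltas:
    - [1,0,0,0.1,0]
    - [1,0,0,0.1,0]
    - [1,0,0,0,0]
    - [1,0,0,0,0]
    - [1,0,0,0,0]

```text
time: 27.68
tool_pos: [527.7, -366.6, 136.8]
orientation: [3.14, -0.001, 0.409]
contact_force: [-1.7, 1.6, 10.0]
grip_width: 26.1
finger_force: 30.0
```

Call:
servo_tool:
  deltas:
    - [1,0,0,0,0]
    - [1,0,0,0,0]
    - [1,0,0,0,0]
    - [1,0,0,0,0]
    - [1,0,0,0,0]

```text
time: 28.3
tool_pos: [527.7, -366.7, 136.9]
orientation: [3.14, -0.001, 0.409]
contact_force: [-0.8, 2.1, 9.2]
grip_width: 26.3
finger_force: 30.0
```

```bash
python3 chk.py; ls pics
```

```text
28.3 [ 527.74765053 -366.67036613  136.85564903] [-0.76228817  2.07081411  9.22767984] [ 0.28176154  0.20313622 -0.03737911]
wrist ball 4454 [ 527.1 -368.5  112.4]
wrist ring top z [85.7 86.6 87.4] 594
[]
side ball 300 [ 526.2 -367.6  112.1]
side ring top z [82.7 86.3 88.8] 67
[(0.5, [524.1, -367.1, 82.3])]
scene ball 254 [ 525.1 -366.5  112.9]
scene ring top z [ 85.   89.3 103.4] 56
[(0.45, [522.4, -367.6, 84.1])]
s3.png
s4.png
s7.png
scene0.png
scene8.png
scene_27.png
scene_28.png
side0.png
side8.png
side_27.png
side_28.png
w1.png
w2.png
w5.png
w6.png
wrist8.png
wrist_27.png
wrist_28.png
```

View pics/wrist_28.png

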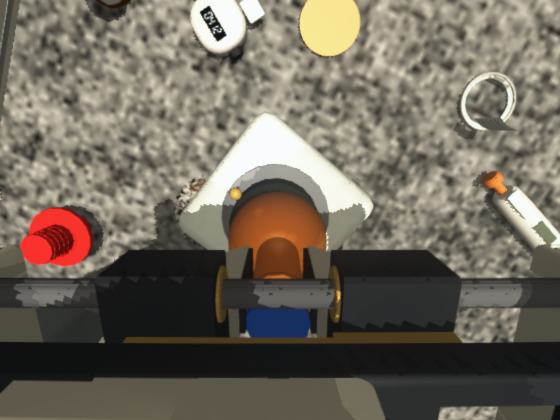

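The flask sits centred in the ring at (278,235), still gripped. The plug stands free at (58,240), and nothing of the gripper touches the mixer.

```bash
python3 -c "
from cell import *
print(job_done())"
```

```text
the job is handed in; nothing more can be done
None
```

I handed the job in with the plug standing free on the worktop and the flask gripped upright in the ring head, held about 11 of 14 mm down; `job_done()` returned no verdict, and the first grasp on the plug missed because the fingertips sit about 33 mm higher than the reported TCP implies.

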